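Close and catch a finds box

TASK

Close the open grey finds box: its lid is stowed under the low clear acrylic riser with only its tabbed end sticking out, so draw it out onto the open bench and let go of it there, to take it afresh by its handle and set it squarely in the mouth of the box, where at first it stands proud on the two rubber seals. Then press it down until both ends are fully home on the rim, and last turn the box's black catch knob clockwise (seen from above) to its stop, so that its steel wing lies over the lid's edge. Leave the bottle, the jar, the clay neck and the brush where they are.

Things in the scene. Friction and masses are not known exactly. Their poses are not given: they have to be found in the camera images.
- box: Open grey plastic box, fixed to the bench, 166 (its x) x 116 (its y) x 60 mm high, walls 10 mm, mouth 146 x 96 mm, sherds on padding inside (tops below 30 mm). Origin: centre of its underside, on the bench. A lug on its -y side carries the catch. Stands left or right on the bench, turned up to 20 degrees.
- box_mouth (a point): Centre of the box's mouth, level with its rim (60 mm above the bench).
- seal_near (a joint): Black rubber seal strip (7 x 84 mm) let into the rim at the box's -x end, 78 mm from the box's centre. 0 = standing 8 mm above the rim, 0.008 = pressed flush. About 9 N pushes it down; it stays where it is pushed.
- seal_far (a joint): The same seal strip at the box's +x end, 78 mm from the box's centre.
- catch (a joint): Catch knob on an upright axis, 76 mm from the box's centre along its -y. Rad, grows clockwise from above, stop at 1.5. At 0 its steel wing (34 mm long, 10 wide, 70 to 76 mm above the bench) points to the box's -x, clear of the lid; at 1.5 to the box's +y, over a seated lid's edge (2 mm above it). A lid standing proud blocks the wing.
- catch_grip (a point): On the catch's axis, 96 mm above the bench, the height to grip: black bar 38 mm long, 12 mm thick, from 78 to 106 mm above the bench. Its axes turn with the knob: x along the bar, y across it.
- lid: Loose grey lid, 0.28 kg: plate 170 (its x) x 120 (its y) x 8 mm, under it a plug 140 x 90 x 12 mm (3 mm play all round in the mouth), on top a cross handle and an end tab. Origin: centre of the plug's underside; plate from 12 to 20 mm above it. Fits either way round. Origin above the bench: 48 mm seated, 56 mm on the raised seals.
- lid_handle (a point): Point to grip on the lid's cross handle, a solid bar in the lid's centre, 16 mm thick along the lid's x, 56 mm long along its y, 30 mm high (20 to 50 mm above the lid's origin); this point is 42 mm above the lid's origin.
- lid_tab (a point): Point to grip on the lid's end tab, an upright fin at its -x end, 26 mm long along the lid's x, 10 mm thick along its y, 28 mm high (20 to 48 mm above the lid's origin); this point is 70 mm from the lid's centre along its -x, 42 mm above the origin.
- riser: Low clear acrylic shelf, fixed: 150 (its x) x 180 (its y) x 78 mm high, top board 12 mm, a flat sherd on its rear half (up to 92 mm), side boards 12 mm, closed behind (+x), open to its -x, inside 66 mm high, 156 mm wide. Origin: centre of its underside. The lid lies under it on the bench, its tab end sticking out 38 to 52 mm at the open side.
- bottle: Bystander: amber bottle, 56 mm across, 140 mm high, standing. Origin: centre of its underside.
- jar: Bystander: clear jar, 60 mm across, 90 mm high, standing. Origin: centre of its underside.
- neck: Bystander: terracotta vessel neck, 70 mm across, 95 mm high, standing between box and riser. Origin: centre of its underside.
- brush: Bystander: brush 150 mm long, lying along its own x. Origin: centre of its underside.

How it is judged:
By the outcome, as a careful person would: the job done as asked, in the order asked, and still so for the second after the job is handed in, with the robot touching nothing.
It also fails if it takes over 72 s, if anything falls off the work surface, if the arm or the gripper's body presses on something with over 40 N, if the wrist force passes 120 N, or if a joint passes its speed limit or range.

ROBOT

A 7-joint arm with a two-finger parallel gripper is mounted at the origin on the work surface. World frame = base frame: x ahead of the robot, y to its left, z up, the work surface at z = 0. Lengths are in m, angles in degrees, forces in N, time in s.
With the tool pointing down it reaches from about 0.35 to 0.9 m from the base axis. Payload 7.2 kg.
Tool frame: the origin (TCP) lies at the very end of the fingers, on their centre line; the grasp point (between the pads) lies 19 mm behind it; z points along the fingers, y is the line along which they close (so a half turn about z gives the same grasp; the last joint's range is limited). The gripper opens to 88 mm and grips with 3 to 60 N. Pads are 20 mm wide; open, the fingers measure 115 mm over their backs; the gripper's body (75 mm by 178 mm) begins 61 mm behind the grasp point.
Start: joints at [60.378, 23.554, -0.728, 91.456, 0.321, 64.991, -4.71], TCP at [0.271, -0.563, 0.223] pointing down, gripper open.
Joint ranges: [-169.25, 169.25], [-16.82, 113.86], [-84.01, 82.57], [7.8, 145.47], [-59.2, 239.2], [7.22, 106.19], [-163.78, 163.78]. Speed limits (degrees/s): [136.94, 136.94, 172.46, 172.46, 180, 180, 180].

INTERFACE

Orientations are given as a 3x3 rotation matrix whose columns are the frame's x, y, z axes.
In Python, from bench import arm gives the robot as it stands.
- The arm moves only by the shell command python3 -m handwheel 'ROWS' [OPENING] [FORCE]. ROWS is JSON, a list of rows, each an object with "xyz": the shift along the tool's x, y, z in units of 200 mm (1.0 is 200 mm), a list of three; "rot": the turn, a rotation vector about the tool's x, y, z in units of 120 degrees (1.0 is 120 degrees), a list of three. In form: [{"xyz": [tx, ty, tz], "rot": [rx, ry, rz]}, ...]. A call has 1 to 5 rows; each row is the pose to reach, as a shift and turn from the pose commanded when the call began, along the tool's axes at that moment; what a row does not reach only later rows make up. A row lasts 1/10 s, in which the tool goes at most 50 mm and 8.59 degrees, less where a joint would pass 70% of its speed; a pose out of reach is approached as far as the arm can. A call with a number of a shift or a turn outside -1 to 1 is refused whole. A call with a gripper value outside its range is refused whole. OPENING is the finger opening in mm, from 0 to 87.8, set as the call begins (- or left out, the last holds). The fingers move at their own pace and stop on an object; FORCE is the grip in N (left out, the last holds). Time passes only in rows, so rows that repeat a pose let the fingers close. It gives the time, the measured TCP pose, the force, the opening and the grip force at its end, in the units of the state.
- arm.read_state(): the state, without advancing time (a new reading comes with each control period).
- arm.get_image(name): name is "side" or "top" or "wrist"; returns the picture (400x640x3 uint8, red, green, blue); there is no depth.
- arm.calibration(name): a dict with "fx", "fy", "cx", "cy" (pixels), "eye" and "rotation" of the camera in the world. Camera axes: x right, y down, z forward; pixel columns grow to the right and rows downward; lengths in m; the calibration is good to about 2 mm. A picture is of the moment at which its call begins: read the wrist's pose just before it. calibration takes no time and is no camera call; for the wrist camera it gives the pose at the moment of the call.
- arm.hand_in(): hands the job in; it is judged then, once.
The state is a dict: "clock": time; "joints": joint angles; "joint_velocities": joint speeds; "tau": joint torques, N m; "tool_pos": TCP position; "eef_rot": TCP orientation; "force": force on the tool from outside, world axes, zero at the start; "wrist_torque": the same for the moment, N m; "grip_width": opening from 0.0 (shut) to 1.0 (fully open); "grip_force": force on a finger pad.
Only numpy, scipy, OpenCV 4.12 (cv2) and the standard library are available. Lean on these libraries where they do the work, as an engineer would, in place of code of your own. Each camera call takes 0.05 s, during which the arm holds its last target. There are 200 camera calls.

## Working session

There is one attempt and no reset: what is moved stays moved. The work goes in short steps, Python scripts to look and compute and a shell command to move; the robot and the scene stay as the last step left them, time stands still between calls to the robot, and variables do not carry over. Pictures are saved under pics/ and viewed, at most 10 in all, crops included, and the job is handed in when it is done.

```bash
mkdir -p pics
python3 - <<'E'
from bench import arm
import cv2,numpy as np
s=arm.read_state();print(s['clock'],s['tool_pos'],np.round(s['eef_rot'],3).tolist(),s['force'])
for n in('top','side'):
    c=arm.calibration(n);print(n,{k:np.round(v,4).tolist() for k,v in c.items()})
    cv2.imwrite(f'pics/{n}0.png',arm.get_image(n)[:,:,::-1])
E
```

```text
0.0 [ 0.27096142 -0.56264358  0.22181521] [[0.901, 0.434, -0.001], [0.434, -0.901, 0.001], [-0.0, -0.002, -1.0]] [0.23118479 0.42148148 0.16651074]
top {'fx': 404.2482, 'fy': 404.2482, 'cx': 320.8743, 'cy': 193.6063, 'eye': [0.5262, 0.0528, 1.1535], 'rotation': [[-0.0056, -0.9981, 0.0613], [-1.0, 0.0054, -0.0027], [0.0024, -0.0613, -0.9981]]}
side {'fx': 407.1103, 'fy': 407.1103, 'cx': 320.5073, 'cy': 194.4153, 'eye': [0.1139, 0.7068, 0.5727], 'rotation': [[-0.8323, -0.2702, 0.484], [-0.5539, 0.4395, -0.7071], [-0.0216, -0.8566, -0.5155]]}
```

Run:
```python
import cv2
a=cv2.imread('pics/top0.png');cv2.imwrite('pics/top0b.png',cv2.resize(a,(800,500),interpolation=cv2.INTER_CUBIC))
```

```text
(no output)
```

View pics/top0b.png

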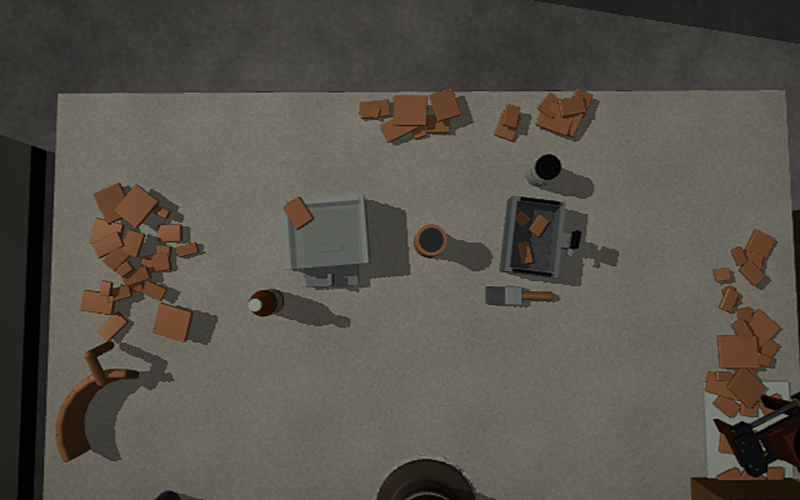

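View pics/side0.png

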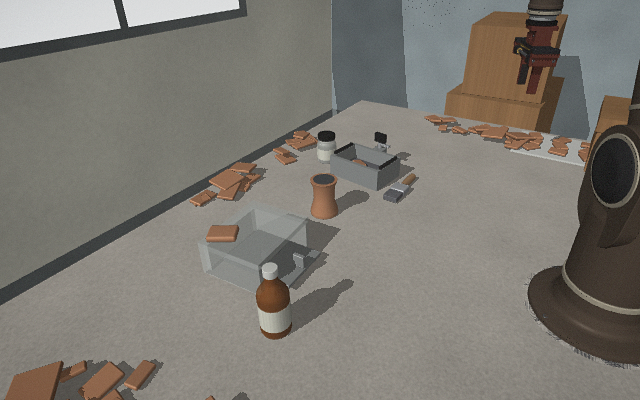

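The top view shows the riser left at about (328,232)/800 with the lid's end out toward the robot, the neck at (430,240), and the box right at (532,237) with its knob to its right. The side view shows the same; bottle in front-left of the riser. I'll enlarge both.

Run:
```python
import cv2,numpy as np
a=cv2.imread('pics/top0.png')
def crop(u,v):
    c=cv2.resize(a[v:v+100,u:u+80],(400*1,500),interpolation=cv2.INTER_CUBIC);c=cv2.convertScaleAbs(c,alpha=1.6)
    for k in range(0,80,10): cv2.putText(c,str(u+k),(k*5,10),0,.35,(0,255,255));cv2.line(c,(k*5,12),(k*5,18),(0,255,255))
    for k in range(0,100,10): cv2.putText(c,str(v+k),(0,k*5+4),0,.35,(0,255,255))
    return c
cv2.imwrite('pics/crop1.png',np.hstack([crop(222,145),crop(395,145)]))
```

```text
(no output)
```

View pics/crop1.png

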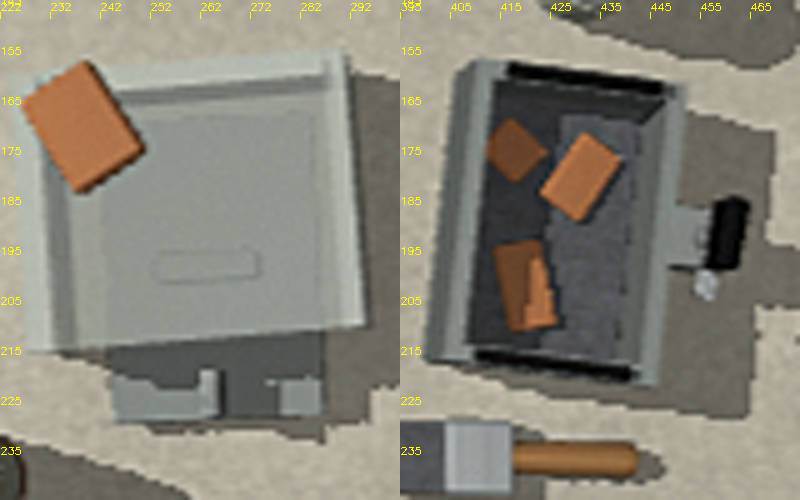

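The crop shows the lid's tab fin at about (264,224) px and its handle through the acrylic at (263,198). The box rim corners are around (490,157), (532,161.5), (526,221.5) and (480.5,217), and the knob bar is at (541,191.5).

```bash
cat > h.py <<'E'
from bench import arm
import numpy as np,cv2
def ray(n,u,v,z,c=None):
    c=c or arm.calibration(n);d=np.array(c['rotation'])@[(u-c['cx'])/c['fx'],(v-c['cy'])/c['fy'],1]
    e=np.array(c['eye']);return (e+d*(z-e[2])/d[2])[:2]
E
python3 - <<'E'
from h import *
L=lambda x,y,z:np.round(ray('top',222+x/5,145+y/5,z),4)
R=lambda x,y,z:np.round(ray('top',395+(x-400)/5,145+y/5,z),4)
print('lidedge',L(110,422,.02),L(323,417,.02),'tab',L(208,370,.048),L(213,416,.048),'handle',L(155,268,.05),L(258,262,.05))
print('riser front',L(25,350,.078),L(367,325,.078),'back',L(345,52,.078))
b=[R(475,60,.06),R(685,83,.06),R(655,383,.06),R(428,360,.06)];print('box',b,np.mean(b,0))
print('knob',R(737,198,.106),R(725,268,.106), R(730,233,.106),'seals',R(585,78,.068),R(552,367,.068))
print('bottle',ray('top',262*.8,302*.8,.14),'neck',ray('top',430*.8,240*.8,.095),'jar',ray('top',547*.8,167*.8,.09),'brush',ray('top',520*.8,295*.8,.01))
E
```

```text
lidedge [0.4968 0.265 ] [0.4989 0.146 ] tab [0.5255 0.2064] [0.5005 0.2036] handle [0.5813 0.2353] [0.5843 0.179 ]
riser front [0.5367 0.2995] [0.5489 0.1178] back [0.6953 0.1294]
box [array([ 0.692 , -0.1938]), array([ 0.6788, -0.3081]), array([ 0.5158, -0.2877]), array([ 0.5288, -0.1652])] [ 0.60385 -0.2387 ]
knob [ 0.612  -0.3184] [ 0.5756 -0.3112] [ 0.5938 -0.3143] seals [ 0.6807 -0.2513] [ 0.5247 -0.2301]
bottle [0.47010139 0.32799836] neck [ 0.59507938 -0.01080625] jar [ 0.74983566 -0.26170958] brush [ 0.47528204 -0.21767241]
```

```bash
cat >> h.py <<'E'
from scipy.spatial.transform import Rotation as Ro
def plan(*wps):
    """successive waypoints x,y,z,yaw (tool x heading, deg): prints the units of each leg"""
    s=arm.read_state();p=np.array(s['tool_pos']);R=np.array(s['eef_rot']);print('t',s['clock'],p.round(4),'yaw',round(np.degrees(np.arctan2(R[1,0],R[0,0])),2),'F',np.round(s['force'],1),'w',round(s['grip_width']*88,1))
    for x,y,z,yaw in wps:
        c,n=np.cos(np.radians(yaw)),np.sin(np.radians(yaw));T=np.array([[c,n,0],[n,-c,0],[0,0,-1]])
        d=R.T@(np.array([x,y,z])-p)/.2;r=Ro.from_matrix(R.T@T).as_rotvec(degrees=True)/120
        print('xyz',d.round(4),'rot',r.round(4),'rows',round(np.linalg.norm(d)*4,1),round(np.linalg.norm(r)*120/8.59,1));p=np.array([x,y,z]);R=T
def shot(n,f,s=1,a=1.5):
    c=arm.calibration(n);im=cv2.convertScaleAbs(arm.get_image(n)[:,:,::-1],alpha=a);cv2.imwrite(f'pics/{f}.png',im)
    np.save(f'pics/{f}.npy',c,allow_pickle=True)
E
python3 -c "
from h import *
plan((.327,-.383,.24,10),(.383,-.203,.24,2),(.440,-.023,.24,2),(.48,.16,.24,2),(.475,.205,.24,2))"
```

```text
t 0.1 [ 0.2709 -0.5627  0.2219] yaw 25.71 F [0.3 0.4 0.5] w 87.8
xyz [ 0.6425 -0.6882 -0.0895] rot [-6.00e-04  1.00e-04  1.31e-01] rows 3.8 1.8
xyz [ 0.432  -0.8377  0.    ] rot [0.     0.     0.0667] rows 3.8 0.9
xyz [ 0.3162 -0.8895  0.    ] rot [0. 0. 0.] rows 3.8 0.0
xyz [ 0.2318 -0.9075  0.    ] rot [0. 0. 0.] rows 3.7 0.0
xyz [-0.0171 -0.2257  0.    ] rot [0. 0. 0.] rows 0.9 0.0
```

```bash
H="python3 -m handwheel"
python3 -m handwheel '[{"xyz":[0.64,-0.69,-0.09],"rot":[0,0,0.131]},{"xyz":[0.64,-0.69,-0.09],"rot":[0,0,0.131]},{"xyz":[0.64,-0.69,-0.09],"rot":[0,0,0.131]},{"xyz":[0.64,-0.69,-0.09],"rot":[0,0,0.131]}]' 87.8
python3 -m handwheel '[{"xyz":[0.43,-0.84,0],"rot":[0,0,0.067]},{"xyz":[0.43,-0.84,0],"rot":[0,0,0.067]},{"xyz":[0.43,-0.84,0],"rot":[0,0,0.067]},{"xyz":[0.43,-0.84,0],"rot":[0,0,0.067]}]'
python3 -m handwheel '[{"xyz":[0.32,-0.89,0],"rot":[0,0,0]},{"xyz":[0.32,-0.89,0],"rot":[0,0,0]},{"xyz":[0.32,-0.89,0],"rot":[0,0,0]},{"xyz":[0.32,-0.89,0],"rot":[0,0,0]}]'
python3 -m handwheel '[{"xyz":[0.23,-0.91,0],"rot":[0,0,0]},{"xyz":[0.23,-0.91,0],"rot":[0,0,0]},{"xyz":[0.23,-0.91,0],"rot":[0,0,0]},{"xyz":[0.23,-0.91,0],"rot":[0,0,0]},{"xyz":[0.21,-1.0,0],"rot":[0,0,0]}]'
python3 -m handwheel '[{"xyz":[0,-0.13,0],"rot":[0,0,0]},{"xyz":[0,-0.13,0],"rot":[0,0,0]},{"xyz":[0,-0.13,0],"rot":[0,0,0]}]'
python3 -c "
from h import *
shot('wrist','w1');plan((.513,.205,.06,2),(.513,.205,.023,2))"
```

```text
clock: 0.5
tool_pos: [0.3272, -0.3803, 0.2406]
eef_rot: [[0.985, 0.175, -0.0], [0.175, -0.985, 0.001], [-0.0, -0.001, -1.0]]
force: [0.6, 0.0, 0.7]
grip_width: 1.0
grip_force: 0.0
clock: 0.9
tool_pos: [0.3823, -0.2002, 0.2406]
eef_rot: [[0.999, 0.035, 0.0], [0.035, -0.999, 0.0], [0.0, -0.0, -1.0]]
force: [0.5, -0.8, 0.7]
grip_width: 0.996
grip_force: 0.0
clock: 1.3
tool_pos: [0.4402, -0.0198, 0.2407]
eef_rot: [[0.999, 0.036, 0.0], [0.036, -0.999, 0.0], [0.0, -0.0, -1.0]]
force: [-0.1, -0.2, -0.4]
grip_width: 0.999
grip_force: 0.0
clock: 1.8
tool_pos: [0.4753, 0.1824, 0.2402]
eef_rot: [[0.999, 0.038, -0.001], [0.038, -0.999, 0.002], [-0.0, -0.002, -1.0]]
force: [-0.4, 0.6, -0.4]
grip_width: 1.003
grip_force: 0.0
clock: 2.1
tool_pos: [0.474, 0.2045, 0.2402]
eef_rot: [[0.999, 0.035, -0.001], [0.035, -0.999, -0.001], [-0.001, 0.0, -1.0]]
force: [-0.1, -0.6, -0.2]
grip_width: 1.001
grip_force: 0.0
t 2.15 [0.4743 0.2037 0.2403] yaw 1.94 F [-0.2 -0.4  0.6] w 88.1
xyz [ 1.944e-01 -5.000e-04  9.014e-01] rot [ 0.0004  0.0003 -0.0005] rows 3.7 0.0
xyz [0.    0.    0.185] rot [0. 0. 0.] rows 0.7 0.0
```

View pics/w1.png

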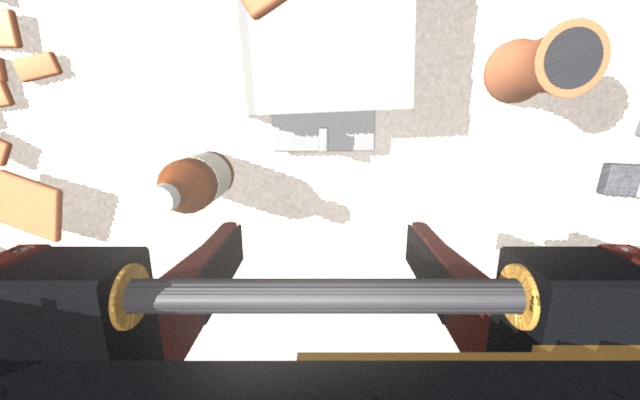

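The wrist view shows the tab at about (323,127–151), the plate's outer corners at (273,151) and (376,151), and the bottle base near (220,170).

```bash
python3 -c "
from h import *
c=np.load('pics/w1.npy',allow_pickle=True).item()
print(c['fx'],c['eye'])
for u,v,z in((323,127,.048),(323,151,.048),(273,151,.02),(376,151,.02),(163,205,.14),(232,178,.0),(318,80,.05)):print(ray('wrist',u,v,z,c).round(4))"
```

```text
323.8221909349907 [0.53836425 0.20747144 0.40194551]
[0.5261 0.2077]
[0.5006 0.2069]
[0.4956 0.2655]
[0.4997 0.1446]
[0.4607 0.3397]
[0.4576 0.3204]
[0.5733 0.2144]
```

```bash
python3 -m handwheel '[{"xyz":[0.18,-0.01,0.90],"rot":[0,0,0]},{"xyz":[0.18,-0.01,0.90],"rot":[0,0,0]},{"xyz":[0.18,-0.01,0.90],"rot":[0,0,0]},{"xyz":[0.18,-0.01,0.90],"rot":[0,0,0]},{"xyz":[0.18,-0.01,0.90],"rot":[0,0,0]}]' 45
python3 -m handwheel '[{"xyz":[0,0,0.09],"rot":[0,0,0]},{"xyz":[0,0,0.185],"rot":[0,0,0]},{"xyz":[0,0,0.185],"rot":[0,0,0]}]'
python3 -m handwheel '[{"xyz":[0,0,0],"rot":[0,0,0]},{"xyz":[0,0,0],"rot":[0,0,0]},{"xyz":[0,0,0],"rot":[0,0,0]},{"xyz":[0,0,0],"rot":[0,0,0]},{"xyz":[0,0,0],"rot":[0,0,0]}]' 0 25
python3 -c "
from h import *
plan((.47,.19,.025,2),(.365,.165,.025,2))"
```

```text
clock: 2.65
tool_pos: [0.5082, 0.2046, 0.0563]
eef_rot: [[0.999, 0.032, -0.007], [0.032, -0.999, -0.004], [-0.007, 0.003, -1.0]]
force: [-0.2, 0.2, 0.4]
grip_width: 0.587
grip_force: 0.0
clock: 2.95
tool_pos: [0.5098, 0.2065, 0.0237]
eef_rot: [[0.999, 0.033, -0.001], [0.033, -0.999, -0.001], [-0.001, 0.001, -1.0]]
force: [-0.5, -0.3, -0.3]
grip_width: 0.512
grip_force: 0.0
clock: 3.45
tool_pos: [0.5105, 0.2077, 0.0242]
eef_rot: [[0.999, 0.034, 0.001], [0.034, -0.999, -0.0], [0.001, 0.0, -1.0]]
force: [-1.6, -0.6, 2.5]
grip_width: 0.111
grip_force: 25.0
t 3.45 [0.5105 0.2077 0.0242] yaw 1.95 F [-1.6 -0.6  2.5] w 9.8
xyz [-0.2054  0.0816 -0.0043] rot [ 0.     -0.0003 -0.0004] rows 0.9 0.0
xyz [-0.529   0.1066  0.    ] rot [0. 0. 0.] rows 2.2 0.0
```

```bash
python3 -m handwheel '[{"xyz":[-0.08,0.01,0],"rot":[0,0,0]},{"xyz":[-0.18,0.03,0],"rot":[0,0,0]},{"xyz":[-0.28,0.03,0],"rot":[0,0,0]},{"xyz":[-0.40,0.03,0],"rot":[0,0,0]}]'
python3 -m handwheel '[{"xyz":[-0.10,0,0],"rot":[0,0,0]},{"xyz":[-0.20,0.02,0],"rot":[0,0,0]},{"xyz":[-0.30,0.06,0],"rot":[0,0,0]},{"xyz":[-0.365,0.09,0],"rot":[0,0,0]},{"xyz":[-0.365,0.09,0],"rot":[0,0,0]}]'
python3 -c "
from h import *
plan((.365,.165,.025,2))"
```

```text
clock: 3.85
tool_pos: [0.4311, 0.1992, 0.0241]
eef_rot: [[0.999, 0.033, 0.002], [0.033, -0.999, 0.001], [0.002, -0.001, -1.0]]
force: [1.7, 0.7, 1.5]
grip_width: 0.113
grip_force: 25.0
clock: 4.35
tool_pos: [0.3568, 0.1779, 0.0241]
eef_rot: [[0.999, 0.035, -0.0], [0.035, -0.999, -0.001], [-0.0, 0.001, -1.0]]
force: [-6.3, -1.2, 10.4]
grip_width: 0.116
grip_force: 25.0
t 4.35 [0.3568 0.1779 0.0241] yaw 1.99 F [-6.3 -1.2 10.4] w 10.2
xyz [ 0.0386  0.0661 -0.0045] rot [ 0.0004  0.0001 -0.0001] rows 0.3 0.0
```

```bash
python3 -m handwheel '[{"xyz":[0,0,0],"rot":[0,0,0]},{"xyz":[0,0,0],"rot":[0,0,0]},{"xyz":[0,0,0],"rot":[0,0,0]}]' 45
python3 -m handwheel '[{"xyz":[0,0,-0.2],"rot":[0,0,0]},{"xyz":[0,0,-0.45],"rot":[0,0,0]},{"xyz":[0,0,-0.7],"rot":[0,0,0]},{"xyz":[0,0,-0.9],"rot":[0,0,0]},{"xyz":[0,0,-0.9],"rot":[0,0,0]}]'
python3 -m handwheel '[{"xyz":[0.05,0,-0.1],"rot":[0,0,0]},{"xyz":[0.05,0,-0.1],"rot":[0,0,0]},{"xyz":[0.05,0,-0.1],"rot":[0,0,0]}]' 87.8
python3 -c "
from h import *
shot('wrist','w2',a=.9);plan((.425,.18,.12,2),(.425,.18,.023,2))"
```

```text
clock: 4.65
tool_pos: [0.3585, 0.1787, 0.0236]
eef_rot: [[0.999, 0.034, 0.0], [0.034, -0.999, 0.0], [0.0, -0.0, -1.0]]
force: [-0.2, -0.1, 0.4]
grip_width: 0.345
grip_force: 0.0
clock: 5.15
tool_pos: [0.3609, 0.1801, 0.2085]
eef_rot: [[0.999, 0.034, 0.008], [0.034, -0.999, 0.003], [0.009, -0.003, -1.0]]
force: [-0.4, 1.2, -0.1]
grip_width: 0.512
grip_force: 0.0
clock: 5.45
tool_pos: [0.3679, 0.1787, 0.2229]
eef_rot: [[0.999, 0.034, -0.001], [0.034, -0.999, -0.0], [-0.001, 0.0, -1.0]]
force: [0.4, -0.1, -0.7]
grip_width: 0.746
grip_force: 0.0
t 5.5 [0.3674 0.1786 0.2225] yaw 1.95 F [-0.7  0.7  0.5] w 69.9
xyz [0.2888 0.0025 0.5118] rot [ 0.0002  0.0008 -0.0004] rows 2.4 0.0
xyz [0.    0.    0.485] rot [0. 0. 0.] rows 1.9 0.0
```

View pics/w2.png

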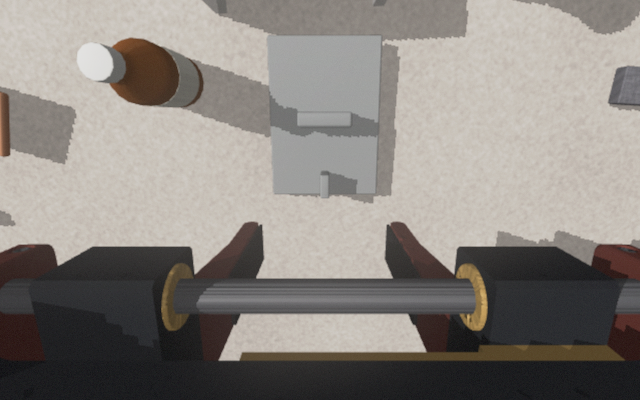

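The lid lies free on the bench: corners (268,36), (381,36), (376,194), (275,192), handle top about (324,118).

```bash
python3 -c "
from h import *
c=np.load('pics/w2.npy',allow_pickle=True).item()
for u,v,z in((268,36,.02),(381,36,.02),(376.5,194,.02),(275,192,.02),(297,112.5,.05),(350.5,112,.05),(298,126,.05),(351,126,.05),(324,172,.048),(324,198,.048)):print(ray('wrist',u,v,z,c).round(4))
P=np.array([ray('wrist',u,v,.02,c) for u,v in((268,36),(381,36),(376.5,194),(275,192))]);print(P.mean(0),[np.degrees(np.arctan2(*(d[::-1]))) for d in (P[0]-P[3],P[1]-P[2],P[0]-P[1],P[3]-P[2])])
"
```

```text
[0.5098 0.2416]
[0.5136 0.125 ]
[0.3458 0.1175]
[0.3443 0.235 ]
[0.4341 0.2083]
[0.4363 0.1549]
[0.4209 0.2072]
[0.4226 0.1536]
[0.3744 0.1793]
[0.3462 0.1784]
[0.42838908 0.17978693] [np.float64(2.286605216485194), np.float64(2.539047130169653), np.float64(91.88758168051312), np.float64(90.70795425623916)]
```

```bash
python3 -c "
from h import *
print(arm.read_state()['joints'])
plan((.4285,.18,.15,92),(.4285,.18,.023,92))
plan((.4285,.18,.15,-88),(.4285,.18,.023,-88))"
```

```text
[ 2.19865045e-02  4.41497478e+00 -3.39070582e+01  1.17453437e+02
  2.83955411e+00  5.90092397e+01 -1.23321662e+02]
t 5.5 [0.3674 0.1786 0.2225] yaw 1.95 F [-0.7  0.7  0.5] w 69.9
xyz [0.306  0.0031 0.3618] rot [-5.000e-04  8.000e-04 -7.504e-01] rows 1.9 10.5
xyz [0.    0.    0.635] rot [0. 0. 0.] rows 2.5 0.0
t 5.5 [0.3674 0.1786 0.2225] yaw 1.95 F [-0.7  0.7  0.5] w 69.9
xyz [0.306  0.0031 0.3618] rot [8.000e-04 5.000e-04 7.496e-01] rows 1.9 10.5
xyz [0.    0.    0.635] rot [0. 0. 0.] rows 2.5 0.0
```

```bash
python3 -m handwheel '[{"xyz":[0.31,0,0.1],"rot":[0,0,-0.35]},{"xyz":[0.31,0,0.1],"rot":[0,0,-0.35]},{"xyz":[0.31,0,0.1],"rot":[0,0,-0.35]},{"xyz":[0.31,0,0.1],"rot":[0,0,-0.35]},{"xyz":[0.31,0,0.1],"rot":[0,0,-0.35]}]' 50
python3 -m handwheel '[{"xyz":[0,0,0.1],"rot":[0,0,-0.35]},{"xyz":[0,0,0.1],"rot":[0,0,-0.35]},{"xyz":[0,0,0.1],"rot":[0,0,-0.35]},{"xyz":[0,0,0.1],"rot":[0,0,-0.35]},{"xyz":[0,0,0.1],"rot":[0,0,-0.35]}]'
python3 -m handwheel '[{"xyz":[0,0,0.1],"rot":[0,0,-0.05]},{"xyz":[0,0,0.1],"rot":[0,0,-0.05]},{"xyz":[0,0,0.1],"rot":[0,0,-0.05]}]'
python3 -c "
from h import *
plan((.4285,.18,.07,92),(.4285,.18,.023,92))"
```

```text
clock: 6.0
tool_pos: [0.429, 0.1809, 0.2019]
eef_rot: [[0.715, 0.699, -0.003], [0.699, -0.715, -0.0], [-0.002, -0.002, -1.0]]
force: [-0.7, 0.6, 0.1]
grip_width: 0.569
grip_force: 0.0
clock: 6.5
tool_pos: [0.4289, 0.1809, 0.1822]
eef_rot: [[0.064, 0.998, -0.003], [0.998, -0.064, -0.0], [-0.0, -0.003, -1.0]]
force: [-0.4, 0.2, -0.6]
grip_width: 0.572
grip_force: 0.0
clock: 6.8
tool_pos: [0.4291, 0.1809, 0.1628]
eef_rot: [[-0.032, 0.999, -0.003], [1.0, 0.032, -0.0], [-0.0, -0.003, -1.0]]
force: [0.0, 0.1, -0.1]
grip_width: 0.573
grip_force: 0.0
t 6.8 [0.4291 0.1809 0.1628] yaw 91.81 F [ 0.   0.1 -0.1] w 50.4
xyz [-0.0043 -0.002   0.4641] rot [-0.0013  0.0001 -0.0016] rows 1.9 0.0
xyz [0.    0.    0.235] rot [0. 0. 0.] rows 0.9 0.0
```

```bash
python3 -m handwheel '[{"xyz":[0,0,0.25],"rot":[0,0,0]},{"xyz":[0,0,0.46],"rot":[0,0,0]},{"xyz":[0,0,0.58],"rot":[0,0,0]},{"xyz":[0,0,0.70],"rot":[0,0,0]},{"xyz":[0,0,0.70],"rot":[0,0,0]}]'
python3 -m handwheel '[{"xyz":[0,0,0],"rot":[0,0,0]},{"xyz":[0,0,0],"rot":[0,0,0]},{"xyz":[0,0,0],"rot":[0,0,0]},{"xyz":[0,0,0],"rot":[0,0,0]},{"xyz":[0,0,0],"rot":[0,0,0]}]' 0 45
python3 -m handwheel '[{"xyz":[0,0,-0.1],"rot":[0,0,0]},{"xyz":[0,0,-0.25],"rot":[0,0,0]},{"xyz":[0,0,-0.5],"rot":[0,0,0]},{"xyz":[0,0,-0.75],"rot":[0,0,0]},{"xyz":[0,0,-0.75],"rot":[0,0,0]}]'
python3 -c "
from h import *
shot('side','s1',a=1.2)
plan((.487,.04,.175,86),(.545,-.1,.175,82.3),(.604,-.239,.175,82.3),(.604,-.239,.093,82.3))"
```

```text
clock: 7.3
tool_pos: [0.4295, 0.1811, 0.0221]
eef_rot: [[-0.032, 0.999, -0.002], [0.999, 0.032, -0.001], [-0.0, -0.002, -1.0]]
force: [0.5, -0.3, 0.2]
grip_width: 0.571
grip_force: 0.0
clock: 7.8
tool_pos: [0.4303, 0.1809, 0.024]
eef_rot: [[-0.034, 0.999, 0.001], [0.999, 0.034, -0.0], [-0.0, 0.001, -1.0]]
force: [-0.6, -1.0, 2.5]
grip_width: 0.183
grip_force: 45.0
clock: 8.3
tool_pos: [0.4329, 0.1829, 0.1792]
eef_rot: [[-0.034, 0.999, 0.009], [0.999, 0.034, 0.003], [0.002, 0.009, -1.0]]
force: [0.5, 0.9, -2.7]
grip_width: 0.182
grip_force: 45.0
t 8.35 [0.4317 0.1815 0.1762] yaw 91.89 F [ 0.5  0.  -3.7] w 15.7
xyz [-0.7162  0.2528  0.007 ] rot [ 0.0028 -0.0005  0.0491] rows 3.0 0.7
xyz [-0.6781  0.3381  0.    ] rot [0.     0.     0.0308] rows 3.0 0.4
xyz [-0.6492  0.3855  0.    ] rot [0. 0. 0.] rows 3.0 0.0
xyz [0.   0.   0.41] rot [0. 0. 0.] rows 1.6 0.0
```

```bash
python3 -m handwheel '[{"xyz":[-0.2,0.07,0],"rot":[0,0,0.02]},{"xyz":[-0.45,0.16,0],"rot":[0,0,0.049]},{"xyz":[-0.716,0.253,0],"rot":[0,0,0.049]}]'
python3 -m handwheel '[{"xyz":[-0.23,0.11,0],"rot":[0,0,0.01]},{"xyz":[-0.45,0.22,0],"rot":[0,0,0.031]},{"xyz":[-0.678,0.338,0],"rot":[0,0,0.031]}]'
python3 -m handwheel '[{"xyz":[-0.22,0.13,0],"rot":[0,0,0]},{"xyz":[-0.44,0.26,0],"rot":[0,0,0]},{"xyz":[-0.6,0.35,0],"rot":[0,0,0]},{"xyz":[-0.645,0.38,0.05],"rot":[0,0,0]},{"xyz":[-0.645,0.38,0.05],"rot":[0,0,0]}]'
python3 -m handwheel '[{"xyz":[0,0,0.1],"rot":[0,0,0]},{"xyz":[0,0,0.2],"rot":[0,0,0]},{"xyz":[0,0,0.25],"rot":[0,0,0]},{"xyz":[0,0,0.25],"rot":[0,0,0]}]'
python3 - <<'E'
from h import *
shot('top','t2',a=1.5);shot('side','s2',a=1.3)
plan((.604,-.239,.11,82.3),(.604,-.239,.093,82.3))
a=cv2.imread('pics/t2.png')[140:240,390:470];b=cv2.imread('pics/s2.png')[120:220,310:430]
cv2.imwrite('pics/c2.png',np.hstack([cv2.resize(a,(400,500),interpolation=2),cv2.resize(b,(400,333),interpolation=2,dst=None) if 0 else cv2.copyMakeBorder(cv2.resize(b,(400,333),interpolation=2),0,167,0,0,0)]))
E
```

```text
clock: 8.65
tool_pos: [0.4814, 0.0467, 0.1721]
eef_rot: [[0.069, 0.998, -0.002], [0.998, -0.069, -0.001], [-0.001, -0.002, -1.0]]
force: [1.2, 1.3, -3.0]
grip_width: 0.179
grip_force: 45.0
clock: 8.95
tool_pos: [0.5388, -0.0924, 0.1716]
eef_rot: [[0.135, 0.991, -0.003], [0.991, -0.135, -0.0], [-0.001, -0.003, -1.0]]
force: [0.3, 1.1, -1.4]
grip_width: 0.178
grip_force: 45.0
clock: 9.45
tool_pos: [0.5959, -0.2296, 0.1595]
eef_rot: [[0.136, 0.991, -0.005], [0.991, -0.136, 0.002], [0.001, -0.006, -1.0]]
force: [-0.2, -0.3, -3.2]
grip_width: 0.174
grip_force: 45.0
clock: 9.85
tool_pos: [0.5963, -0.226, 0.1117]
eef_rot: [[0.131, 0.991, -0.004], [0.991, -0.131, 0.002], [0.001, -0.004, -1.0]]
force: [1.0, 0.2, -2.5]
grip_width: 0.18
grip_force: 45.0
t 9.95 [ 0.5979 -0.227   0.114 ] yaw 82.42 F [-0.1 -1.4 -2.2] w 15.6
xyz [-0.0555  0.0381  0.0198] rot [-0.0001 -0.0001  0.001 ] rows 0.3 0.0
xyz [0.    0.    0.085] rot [0. 0. 0.] rows 0.3 0.0
```

View pics/c2.png

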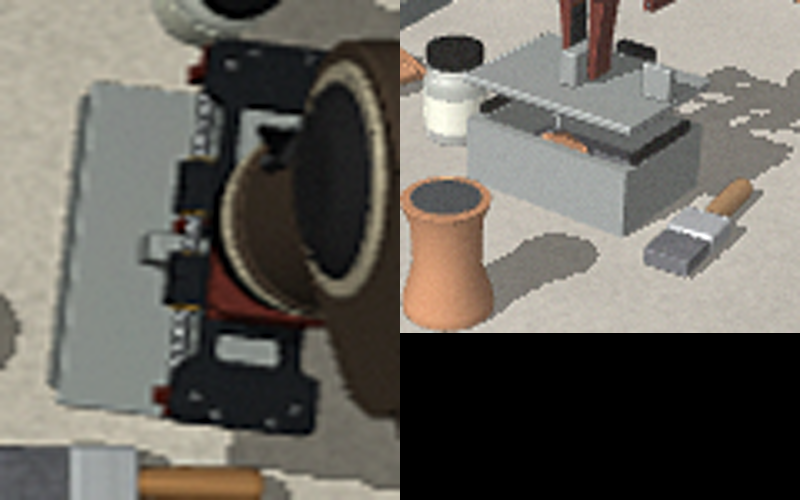

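The left crop shows the lid above the box in hand, shifted toward +y. The right crop shows the same from the side, with the lid's near corner at about (632,125) and the box's near rim corner at about (628,172). I'll overlay model outlines to refine this.

```bash
cat >> h.py <<'E'
def proj(n,P):
    c=arm.calibration(n);q=(np.array(P)-c['eye'])@np.array(c['rotation']);return np.c_[c['cx']+c['fx']*q[:,0]/q[:,2],c['cy']+c['fy']*q[:,1]/q[:,2]]
def rect(cx,cy,yaw,a,b,z):
    t=np.radians(yaw);M=np.array([[np.cos(t),-np.sin(t)],[np.sin(t),np.cos(t)]])
    return [np.r_[M@np.array([i*a/2,j*b/2])+[cx,cy],z] for i,j in((-1,-1),(1,-1),(1,1),(-1,1))]
def overlay(n,f,box,k,rects,al=1.5):
    im=cv2.convertScaleAbs(cv2.imread(f),alpha=al);u,v,w,h=box
    im=cv2.resize(im[v:v+h,u:u+w],(w*k,h*k),interpolation=cv2.INTER_NEAREST)
    for r,col in rects:
        cv2.polylines(im,[np.round((proj(n,r)+.5-[u,v])*k).astype(int)],True,col,1)
    return im
E
python3 - <<'E'
from h import *
B=(.604,-.239,-7.7)
bx=[(rect(*B,.166,.116,.06),(0,0,255)),(rect(*B,.146,.096,.06),(0,255,0))]
s=(.5979,-.227,-7.6);ld=[(rect(*s,.170,.120,.111),(255,0,255)),(rect(*s,.170,.120,.103),(255,255,0))]
A=overlay('top','pics/top0.png',(400,145,65,85),6,bx)
b=overlay('side','pics/side0.png',(325,130,80,65),5,bx);c=overlay('side','pics/s2.png',(325,110,80,65),5,ld,1.1)
im=np.zeros((600,800,3),np.uint8);im[:510,:390]=A;im[:300,400:][:b.shape[0],:b.shape[1]]=b[:300];im[300:,400:][:c.shape[0],:c.shape[1]]=c[:300];cv2.imwrite('pics/ov.png',im)
E
```

```text
(no output)
```

View pics/ov.png

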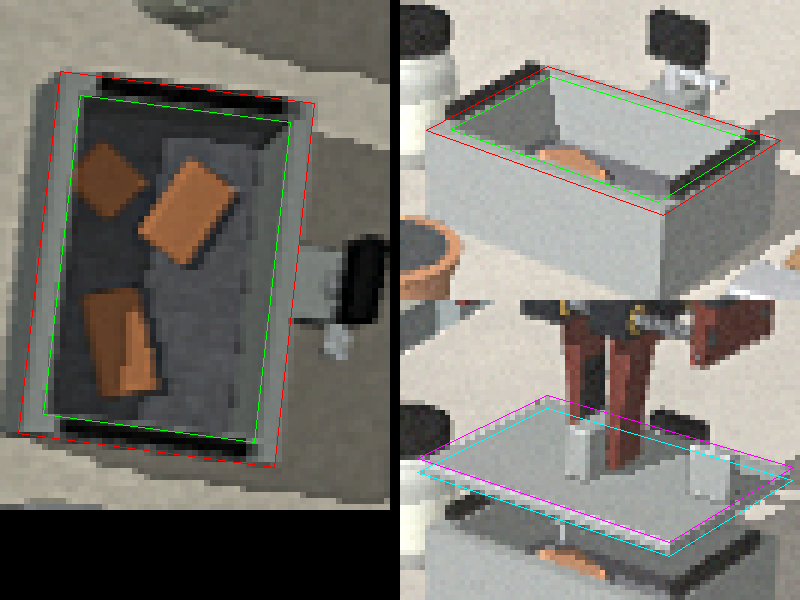

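Overlays fit within about 1 to 2 mm for the box (red, both views) and the lid (magenta), so I'll shift sideways and lower.

```bash
python3 -m handwheel '[{"xyz":[-0.055,0.038,0],"rot":[0,0,0]},{"xyz":[-0.055,0.038,0],"rot":[0,0,0]},{"xyz":[-0.055,0.038,0.05],"rot":[0,0,0]},{"xyz":[-0.055,0.038,0.05],"rot":[0,0,0]},{"xyz":[-0.055,0.038,0.05],"rot":[0,0,0]}]'
python3 -m handwheel '[{"xyz":[0,0,0.02],"rot":[0,0,0]},{"xyz":[0,0,0.04],"rot":[0,0,0]},{"xyz":[0,0,0.06],"rot":[0,0,0]},{"xyz":[0,0,0.06],"rot":[0,0,0]}]'
python3 -c "
from h import *
plan((.604,-.239,.08,82.3))"
```

```text
clock: 10.45
tool_pos: [0.6035, -0.2396, 0.1031]
eef_rot: [[0.133, 0.991, -0.001], [0.991, -0.133, 0.001], [0.0, -0.001, -1.0]]
force: [-0.0, 0.1, -2.7]
grip_width: 0.178
grip_force: 45.0
clock: 10.85
tool_pos: [0.6034, -0.2398, 0.0908]
eef_rot: [[0.133, 0.991, -0.001], [0.991, -0.133, 0.0], [0.0, -0.001, -1.0]]
force: [-0.2, 0.5, -2.8]
grip_width: 0.179
grip_force: 45.0
t 10.85 [ 0.6034 -0.2398  0.0908] yaw 82.36 F [-0.2  0.5 -2.8] w 15.7
xyz [0.0041 0.0024 0.0542] rot [-0.0005 -0.0001  0.0005] rows 0.2 0.0
```

```bash
python3 -m handwheel '[{"xyz":[0,0,0.01],"rot":[0,0,0]},{"xyz":[0,0,0.02],"rot":[0,0,0]},{"xyz":[0,0,0.03],"rot":[0,0,0]},{"xyz":[0,0,0.03],"rot":[0,0,0]}]'
python3 -m handwheel '[{"xyz":[0,0,0.01],"rot":[0,0,0]},{"xyz":[0,0,0.015],"rot":[0,0,0]},{"xyz":[0,0,0.02],"rot":[0,0,0]},{"xyz":[0,0,0.02],"rot":[0,0,0]}]'
```

```text
clock: 11.25
tool_pos: [0.6037, -0.2399, 0.0853]
eef_rot: [[0.133, 0.991, -0.0], [0.991, -0.133, 0.0], [0.0, -0.0, -1.0]]
force: [-0.4, 0.1, -3.0]
grip_width: 0.178
grip_force: 45.0
clock: 11.65
tool_pos: [0.6038, -0.2399, 0.0815]
eef_rot: [[0.133, 0.991, -0.0], [0.991, -0.133, 0.0], [0.0, -0.0, -1.0]]
force: [-1.1, -0.8, -3.9]
grip_width: 0.177
grip_force: 45.0
```

```bash
python3 -m handwheel '[{"xyz":[0,0,0.008],"rot":[0,0,0]},{"xyz":[0,0,0.008],"rot":[0,0,0]},{"xyz":[0,0,0.008],"rot":[0,0,0]}]'
python3 -m handwheel '[{"xyz":[0,0,0],"rot":[0,0,0]},{"xyz":[0,0,0],"rot":[0,0,0]},{"xyz":[0,0,0],"rot":[0,0,0]}]' 40
python3 -m handwheel '[{"xyz":[0,0,0],"rot":[0,0,0]},{"xyz":[0,0,0],"rot":[0,0,0]},{"xyz":[0,0,0],"rot":[0,0,0]},{"xyz":[0,0,0],"rot":[0,0,0]}]' 0 45
python3 - <<'E'
from h import *
shot('side','s3',a=1.2)
plan()
o=(.604,-.239,-7.7)
im=overlay('side','pics/s3.png',(320,110,85,65),8,[(rect(*o,.17,.12,.076),(255,0,255)),(rect(*o,.166,.116,.06),(0,0,255))],1.1)
cv2.imwrite('pics/s3c.png',im)
E
```

```text
clock: 11.95
tool_pos: [0.604, -0.2399, 0.0801]
eef_rot: [[0.133, 0.991, 0.0], [0.991, -0.133, -0.0], [-0.0, 0.0, -1.0]]
force: [0.4, -0.2, -2.6]
grip_width: 0.178
grip_force: 45.0
clock: 12.25
tool_pos: [0.6041, -0.24, 0.0803]
eef_rot: [[0.133, 0.991, 0.0], [0.991, -0.133, -0.0], [-0.0, 0.0, -1.0]]
force: [0.2, -0.0, 0.1]
grip_width: 0.414
grip_force: 0.0
clock: 12.65
tool_pos: [0.604, -0.2399, 0.0801]
eef_rot: [[0.133, 0.991, 0.0], [0.991, -0.133, -0.0], [0.0, 0.0, -1.0]]
force: [-0.4, -0.1, 0.1]
grip_width: 0.18
grip_force: 45.0
t 12.7 [ 0.6039 -0.2399  0.0801] yaw 82.35 F [-0.6 -0.5  0.3] w 15.9
```

View pics/s3c.png

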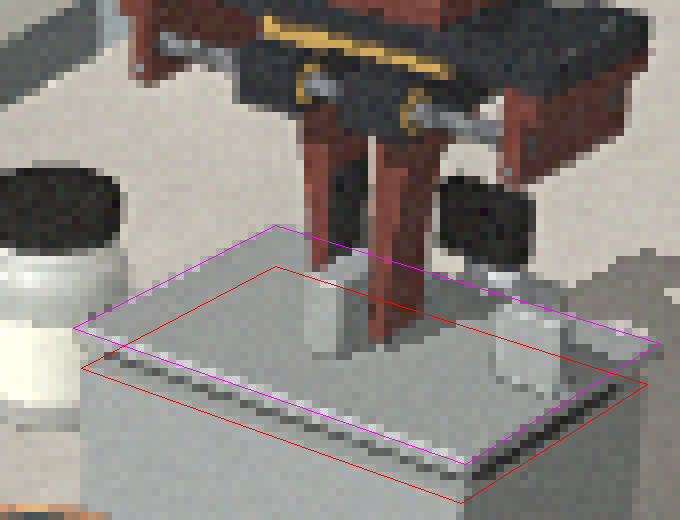

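The lid stands proud and square on the seals, with the dark gap even along the near edge from (110,360) to (470,475) and along the near seal to (615,390). Now press.

```bash
python3 -m handwheel '[{"xyz":[0,0,0.015],"rot":[0,0,0]},{"xyz":[0,0,0.03],"rot":[0,0,0]},{"xyz":[0,0,0.04],"rot":[0,0,0]},{"xyz":[0,0,0.04],"rot":[0,0,0]}]' 0 58
python3 -m handwheel '[{"xyz":[0,0,0.01],"rot":[0,0,0]},{"xyz":[0,0,0.02],"rot":[0,0,0]},{"xyz":[0,0,0.02],"rot":[0,0,0]}]'
```

```text
clock: 13.1
tool_pos: [0.604, -0.2399, 0.0737]
eef_rot: [[0.133, 0.991, 0.0], [0.991, -0.133, -0.001], [-0.001, 0.0, -1.0]]
force: [-4.8, 1.1, 12.4]
grip_width: 0.179
grip_force: 58.0
clock: 13.4
tool_pos: [0.604, -0.24, 0.072]
eef_rot: [[0.133, 0.991, 0.0], [0.991, -0.133, -0.002], [-0.002, 0.001, -1.0]]
force: [-12.2, 2.6, 29.6]
grip_width: 0.175
grip_force: 58.0
```

```bash
python3 -m handwheel '[{"xyz":[0,0,0.01],"rot":[0,0,0]},{"xyz":[0,0,0.02],"rot":[0,0,0]},{"xyz":[0,0,0.02],"rot":[0,0,0]}]'
python3 -c "
from h import *
s=arm.read_state();print(s['tool_pos'],s['force'],s['wrist_torque'])"
```

```text
clock: 13.7
tool_pos: [0.604, -0.24, 0.0719]
eef_rot: [[0.134, 0.991, 0.001], [0.991, -0.134, -0.004], [-0.004, 0.001, -1.0]]
force: [-25.0, 5.0, 58.7]
grip_width: 0.179
grip_force: 58.0
[ 0.60401801 -0.24000666  0.07193074] [-25.02535119   4.95300871  58.7489153 ] [1.4340712  5.45211102 0.05144696]
```

```bash
python3 -m handwheel '[{"xyz":[0,0,-0.02],"rot":[0,0,0]},{"xyz":[0,0,-0.04],"rot":[0,0,0]},{"xyz":[0,0,-0.04],"rot":[0,0,0]}]'
python3 -m handwheel '[{"xyz":[0,0,0],"rot":[0,0,0]},{"xyz":[0,0,0],"rot":[0,0,0]},{"xyz":[0,0,0],"rot":[0,0,0]},{"xyz":[0,0,0],"rot":[0,0,0]}]' 45
python3 -m handwheel '[{"xyz":[0,0,-0.15],"rot":[0,0,0]},{"xyz":[0,0,-0.4],"rot":[0,0,0]},{"xyz":[0,0,-0.6],"rot":[0,0,0]},{"xyz":[0,0,-0.8],"rot":[0,0,0]},{"xyz":[0,0,-0.8],"rot":[0,0,0]}]'
python3 - <<'E'
from h import *
shot('wrist','w4',a=.9);shot('side','s4',a=1.2);plan();print(arm.read_state()['joints'])
o=(.604,-.24,-7.7)
im=overlay('side','pics/s4.png',(320,110,85,75),6,[(rect(*o,.17,.12,.068),(255,0,255))],1)
w=cv2.resize(cv2.imread('pics/w4.png'),(640,400));out=np.zeros((600,800,3),np.uint8);out[:450,:510]=im
w=w[:300,170:460];out[:300,510:800]=w;cv2.imwrite('pics/c4.png',out)
E
```

```text
clock: 14.0
tool_pos: [0.6039, -0.2401, 0.0722]
eef_rot: [[0.133, 0.991, 0.0], [0.991, -0.133, -0.0], [-0.0, 0.0, -1.0]]
force: [-0.4, -0.2, -3.3]
grip_width: 0.175
grip_force: 58.0
clock: 14.4
tool_pos: [0.6039, -0.2398, 0.0717]
eef_rot: [[0.133, 0.991, -0.0], [0.991, -0.133, 0.0], [0.0, -0.0, -1.0]]
force: [-0.9, 1.0, -0.6]
grip_width: 0.493
grip_force: 0.0
clock: 14.9
tool_pos: [0.6068, -0.2402, 0.2385]
eef_rot: [[0.133, 0.991, 0.009], [0.991, -0.133, -0.003], [-0.002, 0.01, -1.0]]
force: [1.0, 0.8, -0.2]
grip_width: 0.511
grip_force: 0.0
t 15.0 [ 0.6043 -0.24    0.2329] yaw 82.35 F [ 0.1  0.6 -0.5] w 44.9
[ 39.84454494  29.30493333 -33.34550632  85.32325002  16.65481343
  70.23571879  -3.39858639]
```

View pics/c4.png

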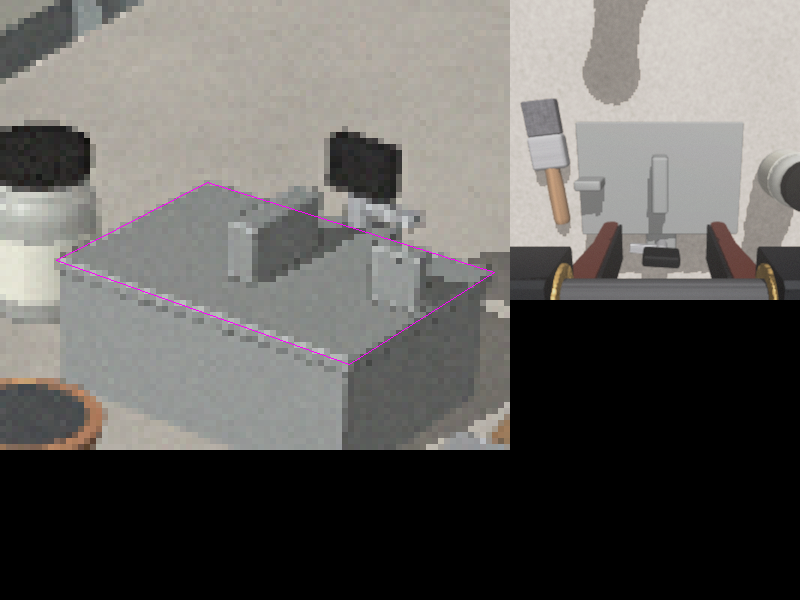

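The lid is fully home: its plate edge matches the outline from (57,260) to (350,364). In the wrist view the knob bar top is at about (321,257), pointing along the box's x.

```bash
python3 -c "
from h import *
c=np.load('pics/w4.npy',allow_pickle=True).item()
for u,v in((321,257),(302,254),(340,260)):print(ray('wrist',u,v,.106,c).round(4))
t=np.radians(-7.7);k=np.array([.604,-.24])+.076*np.array([np.sin(t),-np.cos(t)]);print(k)
plan((*k,.17,172.3),(*k,.078,172.3))"
```

```text
[ 0.5946 -0.3087]
[ 0.5766 -0.303 ]
[ 0.6127 -0.3145]
[ 0.59381705 -0.31531472]
t 15.0 [ 0.6043 -0.24    0.2329] yaw 82.35 F [ 0.1  0.6 -0.5] w 44.9
xyz [-0.3797 -0.0023  0.3149] rot [ 4.000e-04  1.000e-03 -7.496e-01] rows 2.0 10.5
xyz [0.   0.   0.46] rot [0. 0. 0.] rows 1.8 0.0
```

```bash
python3 -m handwheel '[{"xyz":[-0.37,0,0.1],"rot":[0,0,-0.35]},{"xyz":[-0.37,0,0.1],"rot":[0,0,-0.35]},{"xyz":[-0.37,0,0.1],"rot":[0,0,-0.35]},{"xyz":[-0.37,0,0.1],"rot":[0,0,-0.35]},{"xyz":[-0.37,0,0.1],"rot":[0,0,-0.35]}]' 40 40
python3 -m handwheel '[{"xyz":[0,0,0.1],"rot":[0,0,-0.35]},{"xyz":[0,0,0.1],"rot":[0,0,-0.35]},{"xyz":[0,0,0.1],"rot":[0,0,-0.35]},{"xyz":[0,0,0.1],"rot":[0,0,-0.35]},{"xyz":[0,0,0.1],"rot":[0,0,-0.35]}]'
python3 -m handwheel '[{"xyz":[0,0,0.1],"rot":[0,0,-0.05]},{"xyz":[0,0,0.1],"rot":[0,0,-0.05]},{"xyz":[0,0,0.1],"rot":[0,0,-0.05]},{"xyz":[0,0,0.1],"rot":[0,0,-0.05]}]'
python3 -c "
from h import *
plan((.594,-.3145,.11,172.3),(.594,-.3145,.079,172.3));print(arm.read_state()['joints'])"
```

```text
clock: 15.5
tool_pos: [0.593, -0.3133, 0.2096]
eef_rot: [[-0.569, 0.822, -0.003], [0.822, 0.569, 0.002], [0.003, -0.001, -1.0]]
force: [-0.1, -0.1, -0.2]
grip_width: 0.457
grip_force: 0.0
clock: 16.0
tool_pos: [0.5931, -0.3129, 0.1898]
eef_rot: [[-0.973, 0.23, -0.003], [0.23, 0.973, 0.002], [0.003, 0.001, -1.0]]
force: [0.7, 0.0, 0.2]
grip_width: 0.457
grip_force: 0.0
clock: 16.4
tool_pos: [0.5941, -0.3131, 0.1721]
eef_rot: [[-0.991, 0.135, -0.0], [0.135, 0.991, 0.0], [0.0, 0.0, -1.0]]
force: [0.6, 0.2, -0.0]
grip_width: 0.456
grip_force: 0.0
t 16.4 [ 0.5941 -0.3131  0.1721] yaw 172.23 F [ 0.6  0.2 -0. ] w 40.2
xyz [-0.0006 -0.0071  0.3103] rot [ 0.0002 -0.0001 -0.0006] rows 1.2 0.0
xyz [0.    0.    0.155] rot [0. 0. 0.] rows 0.6 0.0
[ 55.05328428  39.81183836 -50.6945813   85.13719062  31.75299983
  70.19421951  82.25083549]
```

```bash
python3 -m handwheel '[{"xyz":[0,-0.005,0.15],"rot":[0,0,0]},{"xyz":[0,-0.005,0.31],"rot":[0,0,0]},{"xyz":[0,-0.005,0.39],"rot":[0,0,0]},{"xyz":[0,-0.005,0.46],"rot":[0,0,0]},{"xyz":[0,-0.005,0.46],"rot":[0,0,0]}]'
python3 -m handwheel '[{"xyz":[0,0,0],"rot":[0,0,0]},{"xyz":[0,0,0],"rot":[0,0,0]},{"xyz":[0,0,0],"rot":[0,0,0]},{"xyz":[0,0,0],"rot":[0,0,0]}]' 0 25
```

```text
clock: 16.9
tool_pos: [0.5933, -0.314, 0.0788]
eef_rot: [[-0.991, 0.133, -0.002], [0.133, 0.991, 0.001], [0.002, 0.001, -1.0]]
force: [0.2, 0.0, -0.2]
grip_width: 0.453
grip_force: 0.0
clock: 17.3
tool_pos: [0.5944, -0.3152, 0.081]
eef_rot: [[-0.991, 0.134, 0.001], [0.134, 0.991, -0.002], [-0.002, -0.002, -1.0]]
force: [0.1, 0.7, 1.2]
grip_width: 0.135
grip_force: 25.4
```

```bash
python3 -m handwheel '[{"xyz":[0,0,0],"rot":[0,0,0.06]},{"xyz":[0,0,0],"rot":[0,0,0.12]},{"xyz":[0,0,0],"rot":[0,0,0.18]},{"xyz":[0,0,0],"rot":[0,0,0.24]},{"xyz":[0,0,0],"rot":[0,0,0.30]}]' 0 40
python3 -m handwheel '[{"xyz":[0,0,0],"rot":[0,0,0.06]},{"xyz":[0,0,0],"rot":[0,0,0.12]},{"xyz":[0,0,0],"rot":[0,0,0.18]},{"xyz":[0,0,0],"rot":[0,0,0.24]},{"xyz":[0,0,0],"rot":[0,0,0.30]}]'
python3 -m handwheel '[{"xyz":[0,0,0],"rot":[0,0,0.04]},{"xyz":[0,0,0],"rot":[0,0,0.08]},{"xyz":[0,0,0],"rot":[0,0,0.11]},{"xyz":[0,0,0],"rot":[0,0,0.11]}]'
python3 -c "
from h import *
plan();print(arm.read_state()['wrist_torque'])"
```

```text
clock: 17.8
tool_pos: [0.5945, -0.3148, 0.081]
eef_rot: [[-0.72, 0.694, 0.002], [0.694, 0.72, -0.001], [-0.002, 0.0, -1.0]]
force: [0.1, -0.7, 2.2]
grip_width: 0.137
grip_force: 39.9
clock: 18.3
tool_pos: [0.5948, -0.3147, 0.081]
eef_rot: [[-0.175, 0.985, 0.002], [0.985, 0.175, -0.001], [-0.001, 0.002, -1.0]]
force: [1.8, -0.9, 1.0]
grip_width: 0.135
grip_force: 39.9
clock: 18.7
tool_pos: [0.5949, -0.3147, 0.081]
eef_rot: [[0.05, 0.999, 0.002], [0.999, -0.05, -0.001], [-0.001, 0.002, -1.0]]
force: [1.9, -1.7, 2.1]
grip_width: 0.133
grip_force: 39.9
t 18.7 [ 0.5949 -0.3147  0.081 ] yaw 87.11 F [ 1.9 -1.7  2.1] w 11.7
[-0.35018308 -0.48891305 -0.08491586]
```

```bash
python3 -m handwheel '[{"xyz":[0,0,0],"rot":[0,0,0.01]},{"xyz":[0,0,0],"rot":[0,0,0.02]},{"xyz":[0,0,0],"rot":[0,0,0.03]},{"xyz":[0,0,0],"rot":[0,0,0.03]}]'
python3 -c "
from h import *
plan();print(arm.read_state()['wrist_torque'])"
```

```text
clock: 19.1
tool_pos: [0.595, -0.3145, 0.081]
eef_rot: [[0.112, 0.994, 0.002], [0.994, -0.112, -0.001], [-0.001, 0.002, -1.0]]
force: [2.7, -1.8, 5.5]
grip_width: 0.138
grip_force: 41.0
t 19.1 [ 0.595  -0.3145  0.081 ] yaw 83.59 F [ 2.7 -1.8  5.5] w 12.2
[-0.51717248 -0.63628834  0.8911691 ]
```

The torque jumped, so the stop is reached. One small nudge more, then relax, release and rise.

```bash
python3 -m handwheel '[{"xyz":[0,0,0],"rot":[0,0,0.01]},{"xyz":[0,0,0],"rot":[0,0,0.01]}]'
python3 -m handwheel '[{"xyz":[0,0,0],"rot":[0,0,-0.015]},{"xyz":[0,0,0],"rot":[0,0,-0.015]}]'
python3 -m handwheel '[{"xyz":[0,0,0],"rot":[0,0,0]},{"xyz":[0,0,0],"rot":[0,0,0]},{"xyz":[0,0,0],"rot":[0,0,0]},{"xyz":[0,0,0],"rot":[0,0,0]}]' 40
python3 -m handwheel '[{"xyz":[0,0,-0.1],"rot":[0,0,0]},{"xyz":[0,0,-0.3],"rot":[0,0,0]},{"xyz":[0,0,-0.5],"rot":[0,0,0]},{"xyz":[0,0,-0.7],"rot":[0,0,0]},{"xyz":[0,0,-0.7],"rot":[0,0,0]}]'
python3 -m handwheel '[{"xyz":[-0.4,0,-0.2],"rot":[0,0,0]},{"xyz":[-0.8,0,-0.2],"rot":[0,0,0]},{"xyz":[-0.8,0,-0.2],"rot":[0,0,0]},{"xyz":[-0.8,0,-0.2],"rot":[0,0,0]},{"xyz":[-0.8,0,-0.2],"rot":[0,0,0]}]'
python3 - <<'E'
from h import *
shot('wrist','w5',a=.9);shot('side','s5',a=1.1);plan()
s=cv2.imread('pics/s5.png');a=cv2.resize(s[120:200,320:420],(400,320),interpolation=2)
out=np.zeros((580,800,3),np.uint8);out[:320,:400]=a;out[:240,400:]=cv2.resize(s[60:300,150:550],(400,240));out[330:580]=0
w=cv2.imread('pics/w5.png')[:250];out[330:580,:640]=w;cv2.imwrite('pics/c5.png',out)
E
```

```text
clock: 19.3
tool_pos: [0.5949, -0.3143, 0.081]
eef_rot: [[0.132, 0.991, 0.002], [0.991, -0.132, -0.001], [-0.001, 0.002, -1.0]]
force: [2.7, -2.1, 6.8]
grip_width: 0.143
grip_force: 40.9
clock: 19.5
tool_pos: [0.595, -0.3143, 0.081]
eef_rot: [[0.1, 0.995, 0.002], [0.995, -0.1, -0.001], [-0.001, 0.002, -1.0]]
force: [2.6, -1.5, 5.6]
grip_width: 0.138
grip_force: 40.0
clock: 19.9
tool_pos: [0.5933, -0.314, 0.0795]
eef_rot: [[0.102, 0.995, -0.001], [0.995, -0.102, 0.001], [0.001, -0.001, -1.0]]
force: [0.2, -0.7, -0.1]
grip_width: 0.44
grip_force: 0.0
clock: 20.4
tool_pos: [0.5965, -0.3148, 0.2264]
eef_rot: [[0.102, 0.995, 0.008], [0.995, -0.102, -0.004], [-0.003, 0.009, -1.0]]
force: [0.5, -0.0, 0.1]
grip_width: 0.458
grip_force: 0.0
clock: 20.9
tool_pos: [0.5755, -0.4774, 0.2585]
eef_rot: [[0.107, 0.994, -0.002], [0.994, -0.107, -0.0], [-0.001, -0.002, -1.0]]
force: [1.1, -0.4, 0.2]
grip_width: 0.457
grip_force: 0.0
t 21.0 [ 0.5776 -0.4723  0.2588] yaw 84.17 F [-0.2  0.5 -0.9] w 40.0
```

View pics/c5.png

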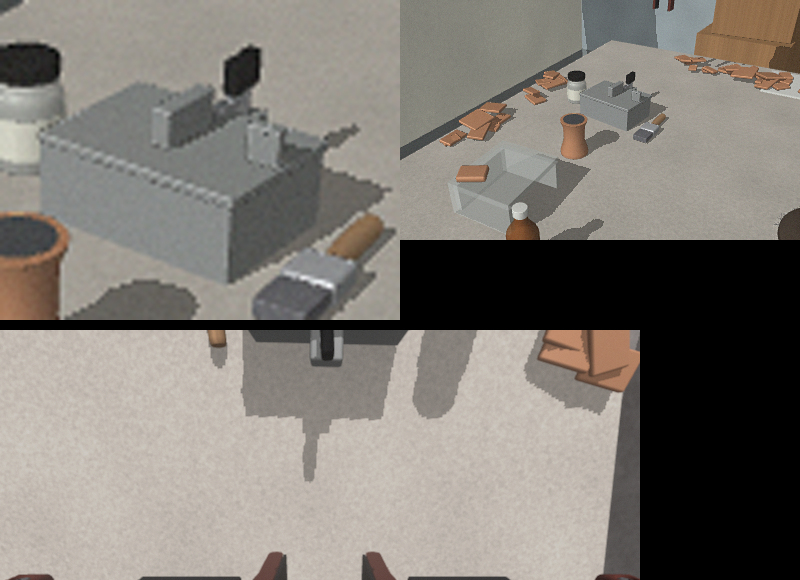

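The lid is flush and square. The knob bar, at (327,345) in the wrist view, now points toward the lid, and the bystanders haven't moved.

```bash
python3 -c "
from bench import arm
print(arm.hand_in())"
```

```text
the job is handed in; nothing more can be done
None
```

The job is handed in at about 21 s of the 72 s allowed: the lid was drawn out, let go, re-gripped by its handle, set in the mouth and pressed home, and the catch turned clockwise to its stop, with the bystanders left in place.

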